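# Load the warming shelf with locking pliers for a tray handle

### The arm

A 6-joint arm with a two-finger parallel gripper is mounted at the origin on the work surface. World frame = base frame: x ahead of the robot, y to its left, z up, the work surface at z = 0. Lengths are in m, angles in rad, forces in N, time in s.
With the tool pointing down it reaches from about 0.325 to 0.85 m from the base axis. Payload 15.5 kg.
Tool frame: the origin (TCP) lies midway between the tips of the shut fingers; the grasp point (between the pads) lies 19 mm behind it; z points along the fingers, x is the direction in which the jaws open and shut, and the axes are right-handed (so a half turn about z gives the same grasp; the last joint's range is limited). The gripper opens to 91 mm and grips with 3 to 60 N. Pads are 32 mm wide; open, the fingers measure 118 mm over their backs; the gripper's body (76 mm by 178 mm) begins 60 mm behind the grasp point.
Start: joints at [1.216, 0.494, 1.345, -0, 1.302, -0.096], TCP at [0.16, 0.604, 0.214] pointing down, gripper open.
Joint ranges: [-2.91, 2.91], [-0.82, 2.16], [0.22, 2.67], [-1.22, 4.37], [0.12, 2.79], [-3.08, 3.08]. Speed limits (rad/s): [1.89, 1.89, 2.57, 3.01, 3.01, 3.01].

### API

Orientations are given as a unit quaternion [x, y, z, w].
In Python, from workcell import r, hand, solver, telemetry, imaging, order gives the robot as it stands. Calls block until the motion is done:
- r.move_to(position, orientation): joint-space move of the TCP to a pose.
- r.servo_line(position, rotation=None, speed=0.15, guard=None): straight line of the TCP; rotation=None keeps the orientation; speed is the mean speed in m/s. With guard (N) it stops when the force on the tool has changed by that much, and returns True; else False.
- r.set_joints(angles): joint-space move.
- hand.gripper_to(opening, squeeze=None): opening from 0.0 (shut) to 1.0 (fully open); squeeze is the grip in N (None keeps the last); returns when the fingers have stopped.
- r.pause(seconds).
- solver.inverse_kinematics(position, orientation): joint angles nearest the present ones, or None.
- telemetry.observe(): the state.
- imaging.capture(name): name is "side" or "top" or "wrist"; returns a dict with "frame" (420x560x3 uint8, blue, green, red), "camera_matrix" (3x3 intrinsics, pixels), "world_from_camera" (4x4, takes a point from camera to world coordinates). Camera axes: x right, y down, z forward; pixel columns grow to the right and rows downward; lengths in m; the calibration is good to about 2 mm. A picture is of the moment at which its call begins. There is no depth.
A pose or a line that the arm cannot do raises r.Unreachable and nothing moves.
- order.finish_job(): hands the job in, once; it reports no verdict.
The state is a dict: "t": time; "joint_pos": joint angles; "joint_vel": joint speeds; "effort": joint torques, N m; "position": TCP position; "orientation": TCP orientation; "ft_force": force on the tool from outside, world axes, zero at the start; "ft_torque": the same for the moment, N m; "opening": opening from 0.0 (shut) to 1.0 (fully open).
Only numpy, scipy, OpenCV 4.12 (cv2) and the standard library are available. Lean on these libraries where they do the work, as an engineer would, in place of code of your own. Each camera call takes 0.05 s, during which the arm holds its last target. There are 200 camera calls.

### The job

The pull handle has come off the warming shelf's tray and only its steel tab is left: lock the locking pliers onto that tab and use them as the handle to draw the tray well out, then let go of the pliers and stand every jar of glaze upright on the tray with its label facing out, towards the tab. Push the tray fully home again by the pliers, still locked on; then press their release lever to free them, and lay the opened pliers back on the baking mat. Leave the other things on the bench where they are.

Things in the scene. Friction and masses are not known exactly. Their poses are not given: they have to be found in the camera images.
- warmer: Steel warming shelf, fixed to the bench for the run: base 300 deep x 340 wide, four corner posts, and over it a heater hood whose underside is 135 mm and top 215 mm above the bench. Origin: bench level at the middle; its -x points out of its open front. The hood's front face is at x = -125 mm; what stands further in is under the hood. Open sides.
- tab (a point): Steel tab at the middle of the tray's front, an upright plate 6 mm thick (along the warmer's y), 33 mm long (sticking out of the front towards the warmer's -x) and 22 mm high, from 4 to 26 mm above the bench. This point is 15 mm above the bench, 13 mm behind the tab's free tip and 20 mm in front of the tray's front wall. The tab moves with the tray; axes as the warmer's.
- tray (a joint): How far the tray is drawn out along the warmer's -x, m: 0 fully home, stop at 0.19. It slides with about 3 N of friction and stays where it is left.
- tray_mid (a point): Middle of the upper face of the sliding aluminium tray's floor, where jars stand, 11 mm above the bench; moves with the tray, axes as the warmer's (-x towards the tab). Outside the tray is 270 (x) x 290 (y) mm; its walls are 4 mm thick and rise 21 mm above the floor; front wall at x = -135 mm. Drawn out 170 mm, the part with x below +55 mm is clear of the hood.
- pliers: Steel locking pliers, 0.49 kg, 233 long, 20 thick, lying flat; this is their fixed half. Origin at the underside, z up, +x towards the jaws. Fixed jaw x 62 to 95 mm, its face at y = -3. Fixed handle: bar from x = 40 to -94 mm, y -22 (outer face) to -10, then a screw knob to x = -103. Moving jaw, lever handle and release lever are on the +y side, swinging in the flat plane.
- pliers_jaws (a point): Where the part lies between the jaws, on the fixed half: x = 82 mm, y = 0 in the pliers' frame, 10 mm above the underside; within 22 mm of the tab point when the pliers sit well on the tab. Open, the moving jaw's face is at about y = +11 mm at x = 70 and +18 mm at the tip (x = 95).
- handle_grip (a point): Outer face of the fixed handle at the place to squeeze: x = -60 mm, y = -22 in the pliers' frame, 10 mm up. Over both handles here: 60 mm sprung open; held at 59 mm (about 6 N) they stay open and can be dragged. Squeezed on the tab with about 20 N, the lever snaps over centre at some 38 mm and locks at 30 to 34 mm, gripping the tab with about 25 N. Hold it so with 20 to 30 N.
- lever_grip (a point): Outer face of the lever handle opposite handle_grip, 10 mm up. The lever handle is 10 mm wide and runs back to x = -132 mm. While squeezing, the fixed jaw lies against the tab and only the lever handle travels (some 25 mm), so the middle between two closing fingers should shift towards the fixed handle by half of what they close.
- plier_lever (a joint): Lever handle of the pliers, rad: 0 open, dead centre about 0.57 with the tab in the jaws, 0.60 to 0.66 locked on the tab. A spring swings it back to 0 once unlocked.
- release_tip (a point): Near the free end of the release lever, a steel tongue 5 mm wide between the handles, hinged on the lever handle, reaching 16 mm behind this point. It ends behind the fixed handle's knob, so a finger can come down beside it. Locked: at x = -122, y = -18 mm in the pliers' frame; the lever handle's inner face is 16 mm and its outer face 26 mm from it to +y. Pinch it right up to the lever handle (12 N).
- plier_release (a joint): Release lever, rad: 0 at rest, 0.27 fully pressed towards the lever handle, which breaks the lock; springs back.
- mat: Thin tan silicone baking mat with a brown border, lying flat on the bench, 240 (x) x 300 (y) mm, 1 mm thick; the pliers start on it. Origin at its middle, bench level.
- jar0: Glass jar of glaze with a flat brass lid, 61 mm across, 62 mm high, 0.2 to 0.3 kg; may be absent. Origin at the middle of its underside, z up. A white paper label covers the side towards its own +x, and a white paper seal strip runs from the middle of the lid over the edge down to the label, also towards +x.
- jar1: Glass jar of glaze with a flat brass lid, 61 mm across, 62 mm high, 0.2 to 0.3 kg; may be absent. Origin at the middle of its underside, z up. A white paper label covers the side towards its own +x, and a white paper seal strip runs from the middle of the lid over the edge down to the label, also towards +x.
- jar2: Glass jar of glaze with a flat brass lid, 61 mm across, 62 mm high, 0.2 to 0.3 kg; may be absent. Origin at the middle of its underside, z up. A white paper label covers the side towards its own +x, and a white paper seal strip runs from the middle of the lid over the edge down to the label, also towards +x.
- jar3: Glass jar of glaze with a flat brass lid, 61 mm across, 62 mm high, 0.2 to 0.3 kg; may be absent. Origin at the middle of its underside, z up. A white paper label covers the side towards its own +x, and a white paper seal strip runs from the middle of the lid over the edge down to the label, also towards +x.
- tape: Roll of blue tape lying flat, 100 mm across, 48 high; leave alone. Origin under its middle.
- timer_a: Small kitchen timer, 68 x 62 x 18 mm, lying flat; leave alone. Origin under its middle.
- spatula: Spatula, 260 mm long, lying flat along its own x; leave alone.

How it is judged:
On the way, in this order (a step that is already met when the one before it is completed fails the run):
1. the pliers are locked on the tab while the tray is still home (value of joint plier_lever above 0.585 rad and distance between pliers_jaws and tab below 0.022 m and y of tab in the frame of pliers between -0.007 and 0.007 m and value of joint tray below 0.02 m), for 0.3 s.
2. the tray is drawn out by at least 140 mm with the pliers locked on (value of joint plier_lever above 0.585 rad and distance between pliers_jaws and tab below 0.022 m and y of tab in the frame of pliers between -0.007 and 0.007 m and value of joint tray above 0.14 m), for 0.2 s.
3. every jar stands upright on the drawn-out tray, label within 0.5 rad of facing out, and is let go (x of jar0 in the frame of tray_mid between -0.125 and 0.125 m and y of jar0 in the frame of tray_mid between -0.135 and 0.135 m and z of each of jar0, jar1, jar2, jar3 in the frame of tray_mid below 0.008 m and angle between each of jar0, jar1, jar2, jar3's own z axis and vertical below 0.15 rad and angle between the x axis of each of jar0, jar1, jar2, jar3 and the x axis of tray_mid, either way round below 0.5 rad and x of tab in the frame of jar0 above 0 m and x of jar1 in the frame of tray_mid between -0.125 and 0.125 m and y of jar1 in the frame of tray_mid between -0.135 and 0.135 m and x of tab in the frame of jar1 above 0 m and x of jar2 in the frame of tray_mid between -0.125 and 0.125 m and y of jar2 in the frame of tray_mid between -0.135 and 0.135 m and x of tab in the frame of jar2 above 0 m and x of jar3 in the frame of tray_mid between -0.125 and 0.125 m and y of jar3 in the frame of tray_mid between -0.135 and 0.135 m and x of tab in the frame of jar3 above 0 m and contact force between the fingers and jar0 below 0.5 N and contact force between the fingers and jar1 below 0.5 N and contact force between the fingers and jar2 below 0.5 N and contact force between the fingers and jar3 below 0.5 N and value of joint plier_lever above 0.585 rad and distance between pliers_jaws and tab below 0.022 m and y of tab in the frame of pliers between -0.007 and 0.007 m and value of joint tray above 0.1 m), for 0.2 s.
4. the tray is pushed home (within 10 mm), jars still standing so, pliers still locked on (x of jar0 in the frame of tray_mid between -0.125 and 0.125 m and y of jar0 in the frame of tray_mid between -0.135 and 0.135 m and z of each of jar0, jar1, jar2, jar3 in the frame of tray_mid below 0.008 m and angle between each of jar0, jar1, jar2, jar3's own z axis and vertical below 0.15 rad and angle between the x axis of each of jar0, jar1, jar2, jar3 and the x axis of tray_mid, either way round below 0.5 rad and x of tab in the frame of jar0 above 0 m and x of jar1 in the frame of tray_mid between -0.125 and 0.125 m and y of jar1 in the frame of tray_mid between -0.135 and 0.135 m and x of tab in the frame of jar1 above 0 m and x of jar2 in the frame of tray_mid between -0.125 and 0.125 m and y of jar2 in the frame of tray_mid between -0.135 and 0.135 m and x of tab in the frame of jar2 above 0 m and x of jar3 in the frame of tray_mid between -0.125 and 0.125 m and y of jar3 in the frame of tray_mid between -0.135 and 0.135 m and x of tab in the frame of jar3 above 0 m and value of joint plier_lever above 0.585 rad and distance between pliers_jaws and tab below 0.022 m and y of tab in the frame of pliers between -0.007 and 0.007 m and value of joint tray below 0.01 m), for 0.2 s.
5. the release lever is pressed (more than 0.1 rad) with the tray home (value of joint plier_release above 0.1 rad and value of joint tray below 0.015 m), for 0.02 s.
At the end, for the whole second after the job is handed in: The tray is home (within 12 mm); every jar present stands upright (within 0.15 rad) on it with its label within 0.5 rad of facing out towards the tab; the pliers are unlocked and open, lying flat and still with their middle over the mat at least 20 mm inside its edges (30 mm at its short ends) (x of jar0 in the frame of tray_mid between -0.125 and 0.125 m and y of jar0 in the frame of tray_mid between -0.135 and 0.135 m and z of each of jar0, jar1, jar2, jar3 in the frame of tray_mid below 0.008 m and angle between each of jar0, jar1, jar2, jar3's own z axis and vertical below 0.15 rad and angle between the x axis of each of jar0, jar1, jar2, jar3 and the x axis of tray_mid, either way round below 0.5 rad and x of tab in the frame of jar0 above 0 m and x of jar1 in the frame of tray_mid between -0.125 and 0.125 m and y of jar1 in the frame of tray_mid between -0.135 and 0.135 m and x of tab in the frame of jar1 above 0 m and x of jar2 in the frame of tray_mid between -0.125 and 0.125 m and y of jar2 in the frame of tray_mid between -0.135 and 0.135 m and x of tab in the frame of jar2 above 0 m and x of jar3 in the frame of tray_mid between -0.125 and 0.125 m and y of jar3 in the frame of tray_mid between -0.135 and 0.135 m and x of tab in the frame of jar3 above 0 m and value of joint tray below 0.012 m and value of joint plier_lever below 0.3 rad and x of pliers in the frame of mat between -0.1 and 0.1 m and y of pliers in the frame of mat between -0.12 and 0.12 m and height (world z) of pliers below 0.012 m and angle between pliers's own z axis and vertical below 0.2 rad and linear speed of pliers below 0.02 m/s); the robot touches nothing.
It fails at once if the tray is drawn out more than 30 mm while the pliers are not locked on its tab (value of joint tray above 0.03 m and (value of joint plier_lever below 0.5 rad or distance between pliers_jaws and tab above 0.03 m)).
It fails at once if another thing on the bench is moved more than 40 mm (distance of any of tape, timer_a, spatula from where it was at the start of the episode above 0.04 m).
Of jar0, jar1, jar2, jar3 only 2 to 3 are there at a start; the rules pass over those that are not, and their reading is None.
At some moment in a run one of jar0, jar1, jar2, jar3 may be knocked a few centimetres aside while the robot is not near it.
Once in a run the grip may slacken for a moment while it holds something.
It also fails if it takes over 210 s, if anything falls off the work surface, if the arm or the gripper's body presses on something with over 40 N, if the wrist force passes 120 N, or if a joint passes its speed limit or range.

## Working session

There is one attempt and no reset: what is moved stays moved. The work goes in short steps, each a Python script; the robot and the scene stay as the last script left them, time stands still between calls to the robot, and variables do not carry over. Pictures are saved under pics/ and viewed, about 12 in all and at most 16, crops included, and the job is handed in when it is done.

```bash
ls; mkdir -p pics; cat > h.py <<'E'
import numpy as np, cv2
from workcell import r, hand, solver, telemetry, imaging, order
from scipy.spatial.transform import Rotation as R
def snap(name,fn=None):
    c=imaging.capture(name)
    if fn: cv2.imwrite('pics/'+fn+'.png',c['frame'])
    return c
def ray(c,u,v,z):
    K=c['camera_matrix'];T=c['world_from_camera']
    d=T[:3,:3]@np.linalg.solve(K,[u,v,1.]);o=T[:3,3]
    return (o+d*(z-o[2])/d[2])
def proj(c,p):
    T=c['world_from_camera'];q=T[:3,:3].T@(np.asarray(p)-T[:3,3]);q=c['camera_matrix']@q
    return q[:2]/q[2]
def down(yaw):  # tool z down, tool x at angle yaw in world
    return (R.from_euler('z',yaw)*R.from_euler('x',np.pi)).as_quat()
def st():
    s=telemetry.observe();print('t',round(s['t'],1),'p',np.round(s['position'],4),'op',round(s['opening'],3),'F',np.round(s['ft_force'],1),'q',np.round(s['joint_pos'],2));return s
E
python3 - <<'E'
from h import *
a=snap('top','top0');b=snap('side','side0');st()
for c in(a,b):print(c['camera_matrix'].round(1).tolist(),c['world_from_camera'].round(3).tolist())
cv2.imwrite('pics/c0.png',np.vstack([cv2.resize(a['frame'],(800,600))]))
E
```

```text
pics
t 0.1 p [0.1598 0.6039 0.2134] op 1.002 F [-0.3  0.3  0.1] q [ 1.22  0.49  1.35 -0.    1.3  -0.1 ]
[[438.2, 0.0, 280.4], [0.0, 438.2, 206.5], [0.0, 0.0, 1.0]] [[0.01, -0.998, 0.067, 0.495], [-1.0, -0.01, 0.001, -0.002], [-0.0, -0.067, -0.998, 1.14], [0.0, 0.0, 0.0, 1.0]]
[[525.4, 0.0, 279.6], [0.0, 525.4, 208.9], [0.0, 0.0, 1.0]] [[0.778, -0.315, 0.544, -0.194], [-0.629, -0.409, 0.661, -0.939], [0.014, -0.856, -0.516, 0.787], [0.0, 0.0, 0.0, 1.0]]
```

View pics/c0.png

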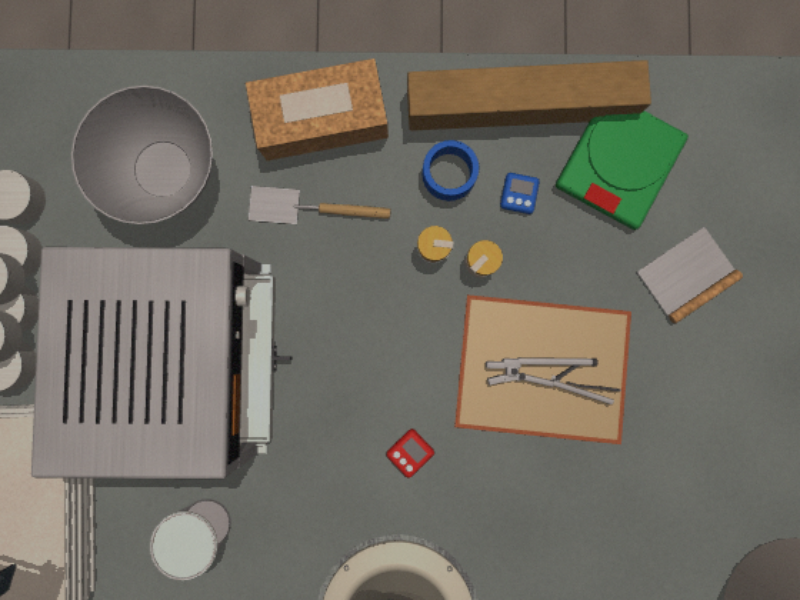

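View pics/side0.png

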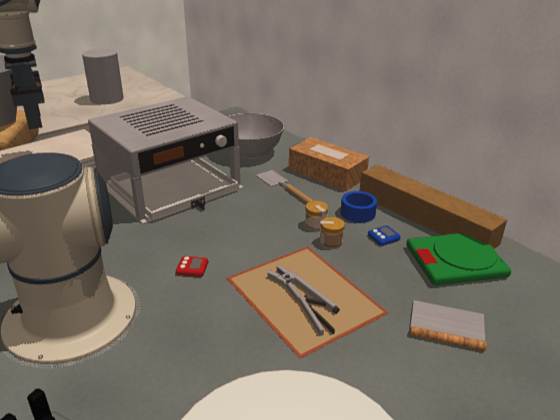

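```bash
python3 - <<'E'
from h import *
s=st();print(R.from_quat(s['orientation']).as_matrix().round(2).tolist())
p=np.array(s['position']);p[2]=0.42
r.servo_line(p,speed=0.3)
for yaw in(0,np.pi):
    q=solver.inverse_kinematics([0.45,-0.05,0.35],down(yaw));print(yaw,None if q is None else np.round(q,2))
t=snap('top')
for n,(u,v,z) in dict(tabtip=(290,359,.026),tabbase=(276,359,.026),pl_knob=(597,362,.015),pl_jawtip=(486,366,.02),matc=(544,369,0),jA=(435,243,.062),jAs=(452,244,.062),jB=(486,258,.062),jBs=(476,268,.062),red=(410,453,.018),hf1=(229,249,.215),hf2=(223,476,.215)).items():
    print(n,ray(t,u*.7,v*.7,z).round(4))
E
```

```text
t 0.1 p [0.1598 0.6039 0.2134] op 1.002 F [-0.3  0.3  0.1] q [ 1.22  0.49  1.35 -0.    1.3  -0.1 ]
[[0.26, 0.97, -0.0], [0.97, -0.26, -0.0], [-0.0, -0.0, -1.0]]
0 [-0.24  0.12  1.52 -0.    1.5  -0.24]
3.141592653589793 [-0.24  0.12  1.52  0.    1.5   2.9 ]
tabtip [0.454  0.1938 0.026 ]
tabbase [0.4537 0.2186 0.026 ]
pl_knob [ 0.4539 -0.3534  0.015 ]
pl_jawtip [ 0.445  -0.1542  0.02  ]
matc [ 0.4398 -0.262   0.    ]
jA [ 0.6583 -0.0598  0.062 ]
jAs [ 0.6569 -0.0893  0.062 ]
jB [ 0.633  -0.1483  0.062 ]
jBs [ 0.6154 -0.131   0.062 ]
red [ 0.2906 -0.0204  0.018 ]
hf1 [0.623 0.255 0.215]
hf2 [0.2907 0.2542 0.215 ]
```

```bash
python3 - <<'E'
from h import *
r.move_to([0.45,0.10,0.40],down(0))
a=snap('wrist','w_tab');np.savez('w_tab.npz',**a)
r.move_to([0.45,-0.25,0.36],down(0))
b=snap('wrist','w_pl');np.savez('w_pl.npz',**b)
st()
print(b['world_from_camera'].round(3).tolist(),b['camera_matrix'].tolist())
E
```

```text
t 4.5 p [ 0.4505 -0.2489  0.3603] op 1.001 F [ 0.6  0.4 -0.4] q [-0.62  0.22  1.37  0.    1.55 -0.62]
[[1.0, 0.001, 0.001, 0.45], [0.001, -0.963, -0.268, -0.175], [0.001, 0.268, -0.963, 0.531], [0.0, 0.0, 0.0, 1.0]] [[337.87690244105454, 0.0, 275.38596784510605], [0.0, 337.87690244105454, 208.72601963898336], [0.0, 0.0, 1.0]]
```

View pics/w_tab.png

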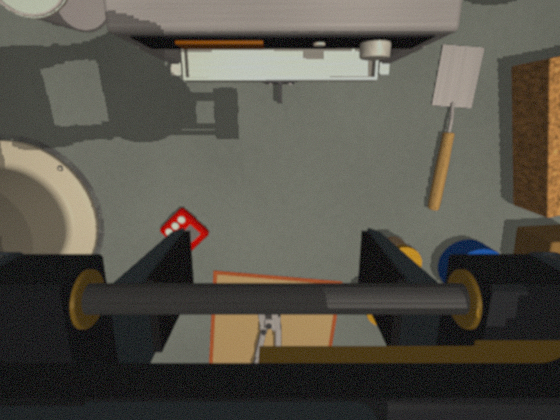

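View pics/w_pl.png

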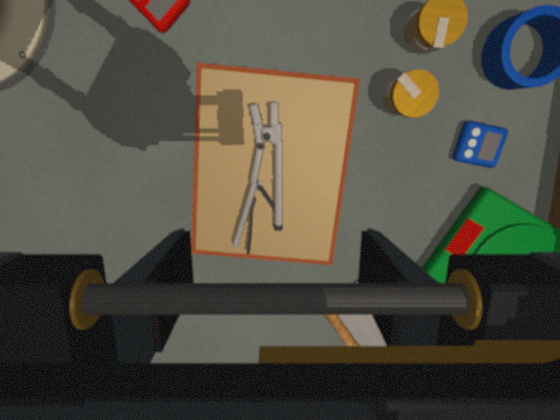

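```bash
python3 - <<'E'
import cv2,numpy as np
a=cv2.imread('pics/w_pl.png')[92:262,220:300];b=cv2.imread('pics/w_tab.png')[40:110,170:400]
A=cv2.resize(a,None,fx=3.5,fy=3.5,interpolation=cv2.INTER_CUBIC);B=cv2.resize(b[:, 80:140],None,fx=8,fy=8,interpolation=cv2.INTER_CUBIC)
o=np.zeros((600,780,3),np.uint8);o[:A.shape[0],:A.shape[1]]=A;o[:B.shape[0],290:290+B.shape[1]]=B
cv2.imwrite('pics/crop1.png',o)
E
```

```text
(no output)
```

View pics/crop1.png

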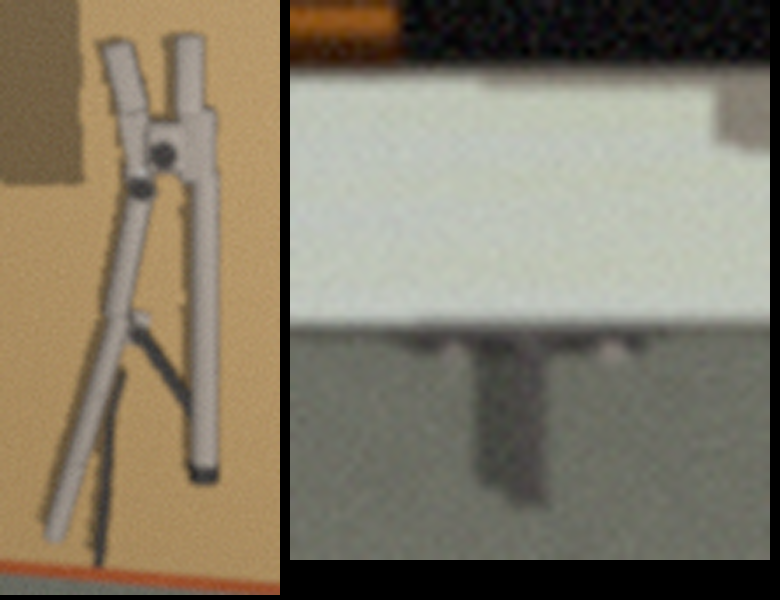

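```bash
python3 - <<'E'
from h import *
a=np.load('w_tab.npz');b=np.load('w_pl.npz')
f=lambda c,x,y,z:ray(c,c0+x,0,0)
print('tabtip',ray(a,280.1,103.1,.026).round(4),'base',ray(a,280.1,81.5,.026).round(4))
# tray front wall: fit the lower edge of bright tray strip
g=a['frame'].astype(int).sum(2)
pts=[]
for u in list(range(195,255))+list(range(305,370)):
    col=g[60:100,u]; d=np.diff(col.astype(float)); v=60+d.argmin()+.5; pts.append(ray(a,u,v,.032)[:2])
pts=np.array(pts);k=np.polyfit(pts[:,0],pts[:,1],1);res=pts[:,1]-np.polyval(k,pts[:,0]);m=abs(res)<.003
k=np.polyfit(pts[m,0],pts[m,1],1);print('front wall slope',k,m.sum(), 'y at x=.45',np.polyval(k,.45))
for n,(x,y,z) in dict(jawTipOut=(203,37,.021),jawTipIn=(177,38,.021),out40=(216,125,.021),outEnd=(219,462,.021),inEnd=(191,462,.021),knob=(204,483,.016),levTip=(52,540,.018),movtip=(104,42,.021)).items():
    print(n,ray(b,220+x/3.5-.36,92+y/3.5-.36,z).round(4))
t=snap('top')
hsv=cv2.cvtColor(t['frame'],cv2.COLOR_BGR2HSV)
# mat border
m=cv2.inRange(hsv,(8,60,120),(22,190,255));m[:200]=0
cs,_=cv2.findContours(m,0,2);c=max(cs,key=cv2.contourArea);rc=cv2.minAreaRect(c);print(rc,[ray(t,*p,0).round(3).tolist() for p in cv2.boxPoints(rc)],ray(t,*rc[0],0))
E
```

```text
tabtip [0.4574 0.1916 0.026 ] base [0.4572 0.2228 0.026 ]
front wall slope [0.0040281  0.22302972] 125 y at x=.45 0.22484236630655907
jawTipOut [ 0.4538 -0.158   0.021 ]
jawTipIn [ 0.4431 -0.1584  0.021 ]
out40 [ 0.4594 -0.1932  0.021 ]
outEnd [ 0.4616 -0.3419  0.021 ]
inEnd [ 0.4489 -0.3419  0.021 ]
knob [ 0.4549 -0.3536  0.016 ]
levTip [ 0.3843 -0.381   0.018 ]
movtip [ 0.413 -0.16   0.021]
((370.67327880859375, 257.267333984375), (98.30967712402344, 93.93151092529297), 5.7105937004089355) [[0.334, -0.098, 0.0], [0.575, -0.121, 0.0], [0.552, -0.376, 0.0], [0.312, -0.349, 0.0]] [ 0.44214316 -0.23577973  0.        ]
```

```bash
python3 - <<'E'
from h import *
hand.gripper_to(1.0)
ox,oy=.4395,-.252
x=ox+.022+.0009-.030
r.move_to([x,oy-.06,.10],down(.015))
print(r.servo_line([x,oy-.06,.006],speed=.08,guard=8));st()
hand.gripper_to(59.3/91,squeeze=8);st()
r.servo_line([.4574-.004+.025-.030,.05-.06,.006],down(.0),speed=.08)
st()
c=snap('wrist','w_pre');np.savez('w_pre.npz',**c)
E
```

```text
False
t 7.1 p [ 0.4326 -0.3122  0.0064] op 1.004 F [ 0.5 -0.1  0.3] q [-0.74  0.66  1.76 -0.    0.71 -0.75]
t 7.8 p [ 0.4328 -0.3122  0.0061] op 0.654 F [ 3.7 -0.3  0. ] q [-0.74  0.66  1.76  0.    0.71 -0.75]
t 11.7 p [ 0.4484 -0.0101  0.006 ] op 0.655 F [ 0.1 -3.   1.6] q [-0.16  0.61  1.97  0.    0.56 -0.16]
```

View pics/w_pre.png

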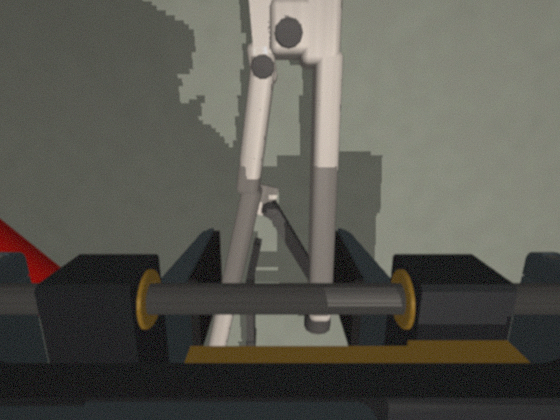

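```bash
python3 - <<'E'
from h import *
b=np.load('w_pre.npz')
for p in[(341,58),(338,120),(335,200),(331,310)]: print(ray(b,*p,.020).round(4))
t=snap('top');np.savez('t1.npz',**t);print(proj(t,[.457,.2,.026]))
cr=t['frame'][200:320,170:300];cv2.imwrite('pics/t1.png',cv2.resize(cr,None,fx=5,fy=5,interpolation=cv2.INTER_CUBIC))
E
```

```text
[0.4766 0.0871 0.02  ]
[0.4766 0.0613 0.02  ]
[0.477  0.0243 0.02  ]
[ 0.4777 -0.0353  0.02  ]
[200.59069559 250.08467292]
```

View pics/t1.png

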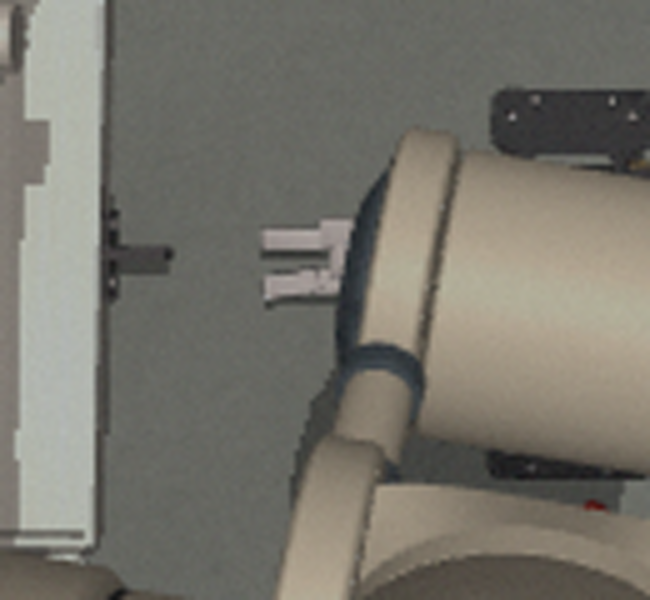

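```bash
python3 - <<'E'
from h import *
r.servo_line([.4484+.006,-.01,.006],speed=.05)
print(r.servo_line([.4484+.006,-.01+.067,.006],speed=.04,guard=9));st()
t=snap('top')
cr=t['frame'][200:320,170:300];cv2.imwrite('pics/t2.png',cv2.resize(cr,None,fx=5,fy=5,interpolation=cv2.INTER_CUBIC))
E
```

```text
False
t 13.9 p [0.4544 0.0569 0.006 ] op 0.655 F [ 0.1  0.2 -2.8] q [-0.01  0.61  1.95  0.    0.58 -0.01]
```

View pics/t2.png

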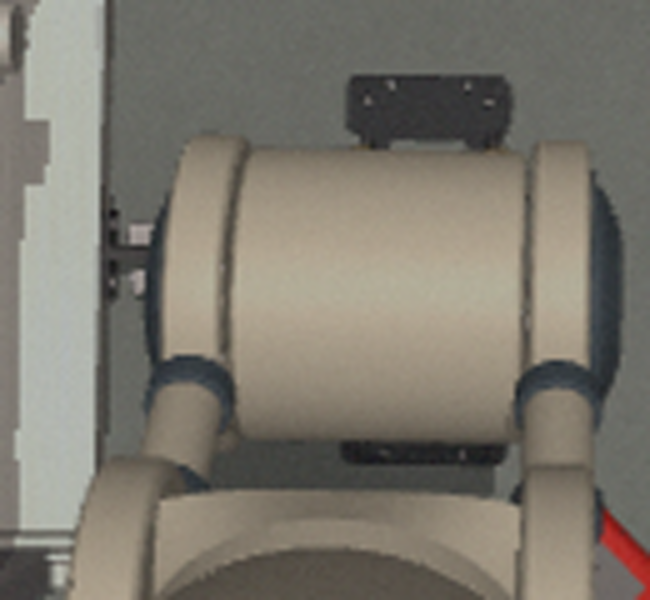

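```bash
python3 - <<'E'
from h import *
x,y,z=.4544,.0569,.006
w=59.3
hand.gripper_to(57.8/91,squeeze=25);w=57.8
while w>29:
    w-=3; hand.gripper_to(w/91,squeeze=25); x+=.0015
    r.servo_line([x,y,z],speed=.04)
    s=telemetry.observe();print(round(w,1),round(s['opening']*91,1),np.round(s['ft_force'],1))
    if s['opening']*91>w+2.5: break
hand.gripper_to(25/91,squeeze=28);r.pause(.4);s=st();print(s['opening']*91)
E
```

```text
54.8 54.7 [-0.2 -0.2 -0.6]
51.8 51.8 [-1.1  1.3  0.6]
48.8 48.6 [-2.1 -1.1  0.9]
45.8 46.0 [-3.1 -2.2 -0.2]
42.8 42.9 [-3.  -2.7  1.3]
39.8 39.8 [-3.1 -0.6  1.1]
36.8 37.1 [-0.3 -0.   0.1]
33.8 33.8 [-1.2  0.5  0.8]
30.8 31.3 [-7.7 -0.6  5.7]
27.8 31.0 [-10.2  -0.1   9. ]
t 20.0 p [0.4673 0.0569 0.0059] op 0.338 F [-10.3  -0.    8. ] q [-0.01  0.62  1.92 -0.    0.61 -0.01]
30.7673698563748
```

```bash
python3 - <<'E'
from h import *
r.servo_line([.466,.0569,.006],speed=.04);r.pause(.4);st()
print(r.servo_line([.466,-.05,.006],speed=.07));s=st()
print(r.servo_line([.466,-.118,.006],speed=.07));s=st();print(s['opening']*91)
t=snap('top','t3');np.savez('t3.npz',**t)
g=t['frame'].astype(int).sum(2)
print(proj(t,[.45,.05,.032]),g[235,150:260:3])
E
```

```text
t 20.7 p [0.4653 0.0568 0.0059] op 0.335 F [-6.3 -1.3  4.2] q [-0.01  0.62  1.92 -0.    0.6  -0.01]
False
t 22.3 p [ 0.4657 -0.05    0.0059] op 0.332 F [-4.7 -0.6  1.8] q [-0.23  0.62  1.93 -0.    0.6  -0.23]
False
t 23.5 p [ 0.4661 -0.1179  0.006 ] op 0.337 F [-3.5 -2.5 -2.1] q [-0.37  0.63  1.9  -0.    0.62 -0.37]
30.689886591577206
[259.68512181 253.5706251 ] [418 421 423 331  73 278  48 342 344 336 502 503 510 510 503 507 500 502
 503 510 512 501 499 504 511 509 511 513 512 512 503 512 510 511 513 507
 499]
```

View pics/t3.png

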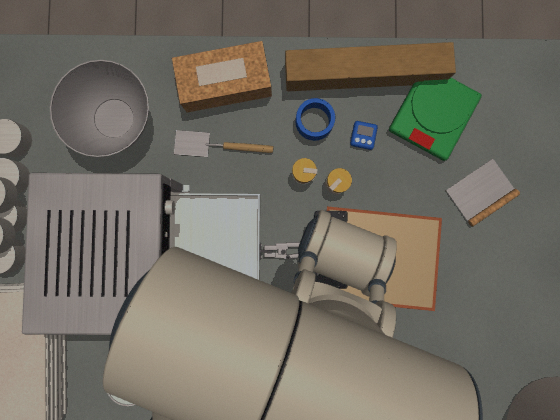

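```bash
cat >> h.py <<'E'
def jars(c,show=True):
    hsv=cv2.cvtColor(c['frame'],cv2.COLOR_BGR2HSV)
    m=cv2.inRange(hsv,(17,130,120),(28,255,255))
    out=[]
    m=cv2.morphologyEx(m,cv2.MORPH_CLOSE,np.ones((5,5)))
    for k in cv2.findContours(m,0,2)[0]:
        if cv2.contourArea(k)<200: continue
        h=cv2.convexHull(k);(u,v),rad=cv2.minEnclosingCircle(h)
        M=np.zeros(m.shape,np.uint8);cv2.circle(M,(int(round(u)),int(round(v))),int(rad*1.0),255,-1)
        w=cv2.inRange(hsv,(0,0,150),(179,70,255))&M
        ys,xs=np.nonzero(w)
        p=ray(c,u,v,.062)
        s=ray(c,xs.mean(),ys.mean(),.062) if len(xs)>5 else p
        e=ray(c,u+rad,v,.062)
        a=np.degrees(np.arctan2(*(s-p)[[1,0]]))
        out.append((p[:2],a,np.linalg.norm(e-p)))
        if show: print('jar',p[:2].round(4),'ang',round(a,1),'rad',round(np.linalg.norm(e-p)*1e3,1),'px',round(u),round(v),'n',len(xs))
    return out
E
python3 - <<'E'
from h import *
hand.gripper_to(1.0);st()
r.servo_line([.466,-.118,.20],speed=.2)
r.move_to([.60,-.16,.36],down(0))
c=snap('wrist','w_jar');st();jars(c);jars(snap('top'))
E
```

```text
t 24.5 p [ 0.466 -0.118  0.006] op 0.999 F [-0.1  0.1 -0.4] q [-0.37  0.63  1.9  -0.    0.62 -0.37]
t 26.6 p [ 0.5988 -0.1596  0.3581] op 0.999 F [ 0.4  0.4 -0.6] q [-0.36  0.39  1.13 -0.    1.63 -0.36]
jar [ 0.6352 -0.1474] ang 138.2 rad 30.3 px 302 161 n 165
jar [ 0.6591 -0.0605] ang -93.6 rad 31.8 px 322 95 n 198
jar [ 0.9362 -0.1361] ang 0.0 rad 145.6 px 522 153 n 0
jar [0.712  0.0304] ang 0.0 rad 23.3 px 367 18 n 0
jar [ 0.6355 -0.1455] ang 138.3 rad 29.3 px 339 180 n 57
jar [ 0.6592 -0.0583] ang -92.7 rad 29.6 px 304 170 n 49
jar [ 0.9384 -0.0705] ang 0.0 rad 59.8 px 310 60 n 0
jar [ 0.9448 -0.1853] ang 0.0 rad 75.9 px 355 58 n 0
```

View pics/w_jar.png

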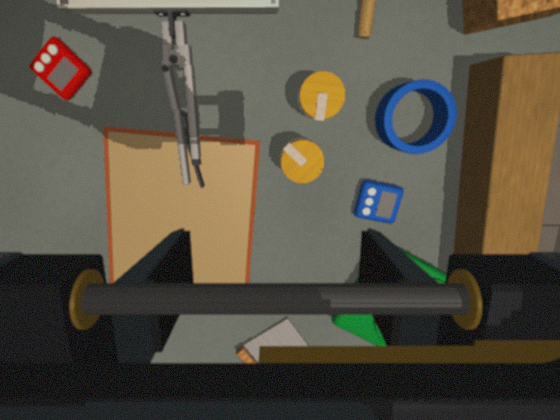

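```bash
cat >> h.py <<'E'
def pick(p,yaw):
    hand.gripper_to(1.0)
    r.move_to([*p,.13],down(yaw))
    print('guard',r.servo_line([*p,.026],speed=.1,guard=10))
    hand.gripper_to(.5,squeeze=25);st()
    r.servo_line([*p,.14],speed=.1)
    print('held',telemetry.observe()['opening']*91)
def place(p,yaw,z=.0385):
    r.servo_line([*p,.14],down(yaw),speed=.15)
    print('held',telemetry.observe()['opening']*91)
    r.servo_line([*p,z+.012],speed=.1);print('guard',r.servo_line([*p,z-.004],speed=.02,guard=6));st()
    hand.gripper_to(1.0);p=list(p)
    r.servo_line([*p,.16],speed=.12)
E
python3 - <<'E'
from h import *
d=np.radians
pick([.635,-.1465],d(-20))
place([.40,.12],d(112))
r.move_to([.60,-.10,.36],down(0))
t=snap('top');np.savez('t4.npz',**t);jars(t)
E
```

```text
guard False
t 29.5 p [ 0.6351 -0.1465  0.0261] op 0.663 F [-0.6 -0.   1.8] q [-0.32  0.74  1.44  0.    0.96  0.03]
held 60.11489501741172
held 60.335134039259735
guard True
t 35.0 p [0.4    0.12   0.0369] op 0.66 F [-0.6  0.7  5.2] q [ 0.15  0.52  2.03 -0.    0.59 -1.81]
jar [0.3983 0.1208] ang -92.3 rad 30.2 px 230 275 n 61
jar [ 0.9333 -0.051 ] ang 0.0 rad 44.8 px 302 62 n 0
jar [ 0.9445 -0.2913] ang 164.3 rad 111.3 px 397 58 n 879
```

```bash
python3 - <<'E'
from h import *
jars(snap('wrist'))
E
```

```text
jar [ 0.6592 -0.0602] ang -93.4 rad 30.8 px 319 141 n 171
jar [ 0.9383 -0.1116] ang 0.0 rad 115.9 px 517 179 n 0
jar [0.7157 0.0642] ang 0.0 rad 53.2 px 368 41 n 0
jar [0.412  0.1011] ang -174.2 rad 14.9 px 124 8 n 14
```

```bash
python3 - <<'E'
from h import *
d=np.radians
pick([.659,-.0595],0)
place([.515,.12],d(3))
r.move_to([.56,-.12,.40],down(0))
t=snap('top','t5');jars(t);jars(snap('wrist','w5'))
cv2.imwrite('pics/t5w5.png',np.hstack([cv2.resize(cv2.imread('pics/t5.png')[100:380,100:420],None,fx=1.3,fy=1.3),cv2.resize(cv2.imread('pics/w5.png')[:280,100:400],(390,364))]))
E
```

```text
guard False
t 41.3 p [ 0.6591 -0.0595  0.0261] op 0.661 F [ 0.1 -0.3  2.4] q [-0.18  0.75  1.42  0.    0.97 -0.18]
held 59.925887554862605
held 60.53381682668429
guard True
t 46.0 p [0.5149 0.12   0.0369] op 0.664 F [ 0.1 -0.6  4.7] q [0.12 0.61 1.76 0.   0.78 0.06]
jar [0.3981 0.1208] ang -91.1 rad 30.4 px 230 275 n 62
jar [0.4732 0.1508] ang -91.8 rad 30.1 px 218 244 n 56
jar [ 0.9479 -0.2459] ang -176.5 rad 185.0 px 379 57 n 1862
jar [ 0.9375 -0.1281] ang 0.0 rad 132.3 px 526 172 n 0
jar [0.7114 0.0592] ang 0.0 rad 49.9 px 387 36 n 0
```

View pics/t5w5.png

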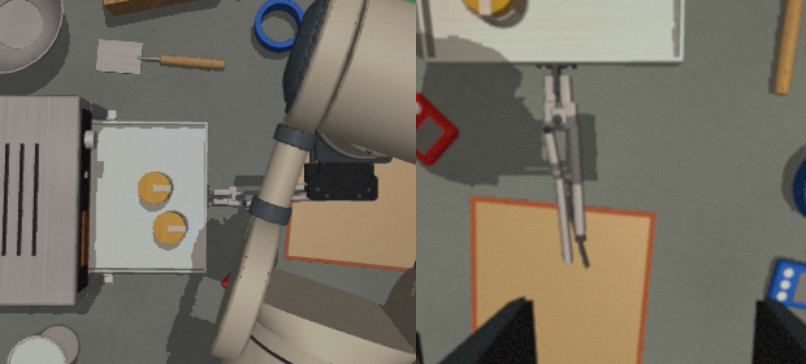

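```bash
python3 - <<'E'
from h import *
w=snap('wrist')
for x,y in[(578,105),(584,235),(546,130),(573,262),(586,262)]:
    print(ray(w,100+(x-416)/1.3,y/1.3,.02).round(4))
cr=w['frame'][40:240,180:260];cv2.imwrite('pics/w6.png',cv2.resize(cr,None,fx=3,fy=3,interpolation=cv2.INTER_CUBIC))
E
```

```text
[0.4816 0.0048 0.02  ]
[ 0.4832 -0.1503  0.02  ]
[ 0.4423 -0.0233  0.02  ]
[ 0.4677 -0.1857  0.02  ]
[ 0.4845 -0.1857  0.02  ]
```

View pics/w6.png

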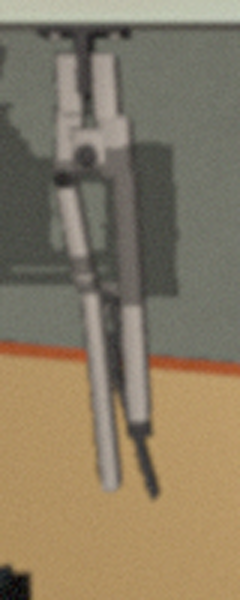

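```bash
python3 - <<'E'
from h import *
r.move_to([.466,-.118,.12],down(0))
print(r.servo_line([.466,-.118,.006],speed=.1,guard=8))
hand.gripper_to(26/91,squeeze=25);s=st();print(s['opening']*91)
print(r.servo_line([.466,.0,.006],speed=.06));st()
print(r.servo_line([.466,.0575,.006],speed=.04,guard=12));r.pause(.4);s=st();print(s['opening']*91)
t=snap('top','t7')
jars(t);cv2.imwrite('pics/t7c.png',cv2.resize(t['frame'][160:320,100:330],None,fx=3,fy=3))
E
```

```text
False
t 52.6 p [ 0.4658 -0.118   0.006 ] op 0.339 F [-2.  -2.5  0.1] q [-0.37  0.63  1.9  -0.    0.62 -0.37]
30.880740709988828
False
t 54.7 p [4.654e-01 1.000e-04 6.000e-03] op 0.336 F [-3.8 -1.2  4. ] q [-0.13  0.62  1.93  0.    0.59 -0.13]
True
t 56.5 p [0.4656 0.0568 0.0059] op 0.337 F [-0.9 -2.   5.6] q [-0.01  0.62  1.92 -0.    0.6  -0.01]
30.670607229193205
jar [ 0.9401 -0.1197] ang 0.0 rad 105.1 px 329 60 n 0
jar [ 0.9473 -0.314 ] ang 0.0 rad 107.2 px 406 58 n 0
```

View pics/t7c.png

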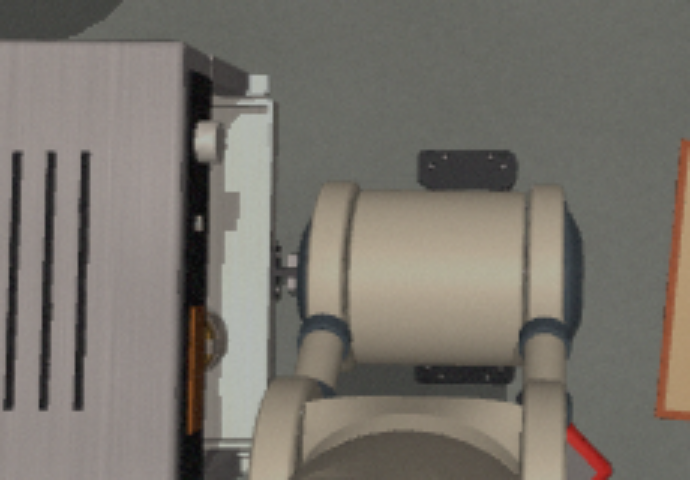

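```bash
python3 - <<'E'
from h import *
hand.gripper_to(1.0)
r.servo_line([.466,.0568,.15],speed=.15)
r.move_to([.466,-.07,.22],down(0))
w=snap('wrist','w8');np.savez('w8.npz',**w);st()
s=snap('side','s8')
a=cv2.resize(w['frame'][:270,180:320],None,fx=2.2,fy=2.2,interpolation=cv2.INTER_CUBIC)
b=cv2.resize(s['frame'][90:240,80:260],None,fx=2.6,fy=2.6)
o=np.zeros((600,a.shape[1]+b.shape[1],3),np.uint8);o[:a.shape[0],:a.shape[1]]=a;o[:b.shape[0],a.shape[1]:]=b
print(o.shape);cv2.imwrite('pics/c8.png',o)
E
```

```text
t 59.4 p [ 0.4655 -0.0696  0.2192] op 1.001 F [-0.   0.6 -0. ] q [-0.28  0.27  1.7   0.    1.17 -0.28]
(600, 776, 3)
```

View pics/c8.png

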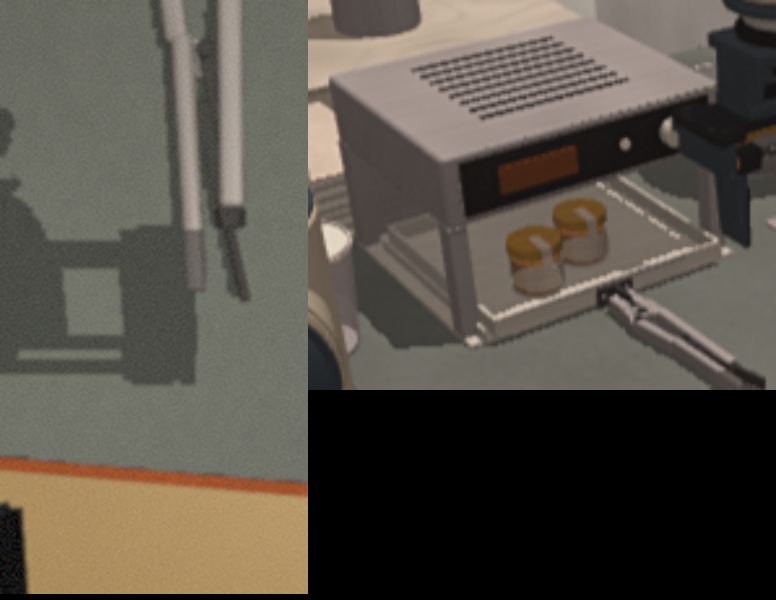

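```bash
python3 - <<'E'
from h import *
w=np.load('w8.npz')
f=lambda x,y,z:ray(w,180+x/2.2,y/2.2,z)
P={n:f(*v) for n,v in dict(tongEnd=(244,299,.013),tongMidR=(243,262,.013),knobEnd=(230,228,.016),levEnd=(197,290,.018),levL=(184,262,.018),fixR=(244,190,.02)).items()}
for n,v in P.items():print(n,v.round(4))
E
```

```text
tongEnd [ 0.4827 -0.0188  0.013 ]
tongMidR [ 0.482 -0.001  0.013]
knobEnd [0.4754 0.0149 0.016 ]
levEnd [ 0.4594 -0.0141  0.018 ]
levL [ 0.4532 -0.0009  0.018 ]
fixR [0.4818 0.0318 0.02  ]
```

```bash
python3 - <<'E'
from h import *
x,y,z=.468,-.0055,.006
hand.gripper_to(.7)
r.move_to([x,y,.10],down(0))
print(r.servo_line([x,y,z],speed=.08,guard=8))
w=30.;hand.gripper_to(w/91,squeeze=15);st()
while w>13:
    w-=2.5;x-=.00125
    hand.gripper_to(w/91,squeeze=15);r.servo_line([x,y,z],speed=.03)
    s=telemetry.observe();print(round(w,1),round(s['opening']*91,1),np.round(s['ft_force'],1))
    if s['opening']*91>w+2:break
r.pause(.2);st()
hand.gripper_to(1.0);st()
r.servo_line([x,y,.15],speed=.15)
r.move_to([.466,-.07,.24],down(0))
w=snap('wrist','w9');np.savez('w9.npz',**w);st()
E
```

```text
False
t 62.6 p [ 0.4675 -0.0055  0.006 ] op 0.333 F [-2.6 -1.5  1.4] q [-0.14  0.62  1.93 -0.    0.6  -0.14]
27.5 27.6 [-1.1 -3.4  1.1]
25.0 25.3 [-2.3 -5.  -0.1]
22.5 22.5 [-2.9 -6.1  0.7]
20.0 19.9 [-2.7 -6.4  0.1]
17.5 17.5 [-2.9 -5.2  1.1]
15.0 15.2 [-3.3 -6.4  1.3]
12.5 13.2 [-3.  -8.5  1.9]
t 66.4 p [ 0.4594 -0.0059  0.006 ] op 0.147 F [-3.1 -9.7  2. ] q [-0.14  0.61  1.95 -0.    0.58 -0.14]
t 67.6 p [ 0.4592 -0.0055  0.006 ] op 1.003 F [-0.3  0.5  0.1] q [-0.14  0.61  1.95 -0.    0.58 -0.14]
t 69.3 p [ 0.4654 -0.0697  0.239 ] op 1.002 F [-0.3  0.1  1.3] q [-0.28  0.25  1.67  0.    1.22 -0.28]
```

View pics/w9.png

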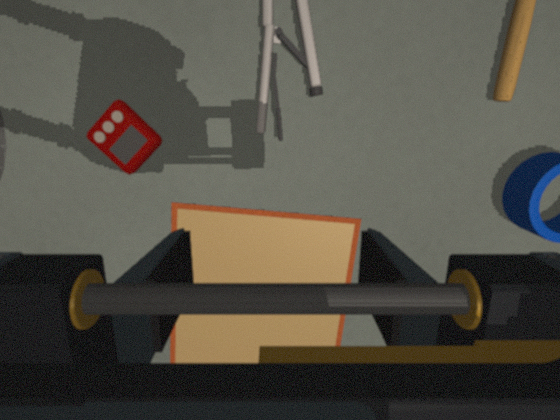

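```bash
python3 - <<'E'
from h import *
w=np.load('w9.npz')
a=ray(w,309,5,.02);b=ray(w,321.5,82,.02);k=ray(w,316,95,.016);l=ray(w,262,131,.018)
print(a,b,k,l);d=(a-b)[:2];d/=np.linalg.norm(d);yaw=np.degrees(np.arctan2(d[1],d[0]));print('x axis yaw',yaw)
n=np.array([-d[1],d[0]])  # pliers +y
# origin: knob end x=-103,y=-16; outer face y=-22
o=k[:2]+.103*d; o+= n*(-.022 - np.dot(b[:2]-o,n))*-1
print('o',o,'lever tip in pliers',[(l[:2]-o)@d,(l[:2]-o)@n])
print('jaws',o+.082*d)
E
```

```text
[0.50063801 0.11199723 0.02      ] [0.51613627 0.03761918 0.02      ] [0.51103715 0.02443225 0.016     ] [ 0.45081705 -0.01434943  0.018     ]
x axis yaw 101.7703816689548
o [0.47600915 0.12234572] lever tip in pliers [np.float64(-0.12868192012201346), np.float64(0.0525468249962755)]
jaws [0.45928197 0.2026215 ]
```

```bash
python3 - <<'E'
from h import *
th=np.radians(11.8);d=np.array([-np.sin(th),np.cos(th)])
p=np.array([.4804,.062])
r.move_to([*p,.10],down(th))
print(r.servo_line([*p,.006],speed=.08,guard=8));st()
hand.gripper_to(59.3/91,squeeze=8);st()
p2=p-.055*d
print(r.servo_line([*p2,.006],speed=.05,guard=15));st()
print(r.servo_line([p2[0],p2[1]-.03,.0085],down(.03),speed=.06,guard=15));st()
print(r.servo_line([.434,-.315,.0085],down(0),speed=.08,guard=15));s=st();print(s['opening']*91)
t=snap('top','t10')
w=snap('wrist','w10')
E
```

```text
False
t 71.4 p [0.4806 0.062  0.0064] op 1.005 F [-0.3 -0.5 -0.2] q [ 0.01  0.63  1.89  0.    0.63 -0.2 ]
t 72.1 p [0.4809 0.062  0.0061] op 0.655 F [ 2.   0.2 -0.9] q [ 0.    0.63  1.89  0.    0.63 -0.2 ]
False
t 73.3 p [0.4918 0.0081 0.006 ] op 0.651 F [ 0.2 -1.8 -1.1] q [-0.1   0.63  1.87 -0.    0.64 -0.31]
False
t 74.0 p [ 0.4917 -0.0218  0.0085] op 0.653 F [ 0.5 -1.8 -2.5] q [-0.17  0.63  1.87 -0.    0.65 -0.2 ]
False
t 77.9 p [ 0.434  -0.3149  0.0085] op 0.65 F [ 0.1  0.8 -3.3] q [-0.74  0.66  1.76 -0.    0.72 -0.74]
59.17066298950751
```

View pics/t10.png

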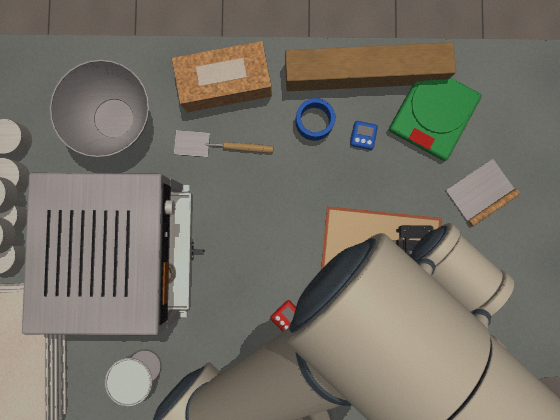

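```bash
python3 - <<'E'
from h import *
r.servo_line([.434,-.315,.0065],speed=.03)
hand.gripper_to(1.0);st()
r.servo_line([.434,-.315,.15],speed=.12)
r.move_to([.45,-.05,.42],down(1.2))
s=snap('side','s11');t=snap('top','t11');st()
o=np.hstack([cv2.resize(t['frame'][180:330,150:460],None,fx=1.5,fy=2*.75),cv2.resize(s['frame'][100:250,80:260],(330,225))])
b=cv2.resize(s['frame'][230:370,200:420],None,fx=2,fy=2);O=np.zeros((225+b.shape[0],o.shape[1],3),np.uint8);O[:225]=o;O[225:,:b.shape[1]]=b
cv2.imwrite('pics/c11.png',O)
E
```

```text
t 78.9 p [ 0.434  -0.315   0.0065] op 0.999 F [0.3 0.9 0.4] q [-0.74  0.67  1.76  0.    0.72 -0.74]
t 81.7 p [ 0.45   -0.0506  0.419 ] op 1.0 F [ 0.3 -0.6 -0.5] q [-0.24  0.09  1.38 -0.    1.67 -1.44]
```

```bash
python3 - <<'E'
from h import *
s0=cv2.imread('pics/s8.png');s1=cv2.imread('pics/s11.png')
d=cv2.absdiff(s0,s1)[170:220,175:290].max(2);print('under-hood diff vs jars-seen-upright view',(d>40).mean(), )
for f in(s0,s1):
    m=cv2.inRange(cv2.cvtColor(f[150:220,150:300],cv2.COLOR_BGR2HSV),(15,110,90),(28,255,255));print([tuple(np.round(cv2.minEnclosingCircle(k)[0])+[150,150]) for k in cv2.findContours(m,0,2)[0] if cv2.contourArea(k)>25])
t0=cv2.imread('pics/top0.png');t1=cv2.imread('pics/t11.png');T=snap('top')
for f in(t0,t1):
    g=f.astype(int).sum(2)[200:235,175:215].mean(0);print('tray edge u',175+np.diff(g).argmin())
    h=cv2.cvtColor(f,cv2.COLOR_BGR2HSV);m=cv2.inRange(h,(0,0,60),(179,55,255));M=np.zeros_like(m);M[216:298,330:434]=255;m&=M
    cs=[k for k in cv2.findContours(m,0,2)[0] if cv2.contourArea(k)>30]
    for k in cs:
        q=np.array([ray(T,*p[0],.02)[:2] for p in k]);print('pliers blob',cv2.contourArea(k),q.min(0).round(3),q.max(0).round(3))
for n,(x,y,w,h) in dict(tape=(290,90,50,60),blue_timer=(345,115,40,40),spat=(165,120,115,45),red=(265,290,50,50)).items():
    print(n,(cv2.absdiff(t0,t1)[y:y+h,x:x+w].max(2)>50).mean().round(3))
E
```

```text
under-hood diff vs jars-seen-upright view 0.06626086956521739
[(np.float64(292.0), np.float64(190.0)), (np.float64(166.0), np.float64(182.0)), (np.float64(184.0), np.float64(170.0))]
[(np.float64(292.0), np.float64(190.0)), (np.float64(166.0), np.float64(182.0)), (np.float64(184.0), np.float64(170.0))]
tray edge u 189
pliers blob 1034.0 [ 0.382 -0.39 ] [ 0.461 -0.154]
tray edge u 190
pliers blob 6205.5 [ 0.342 -0.39 ] [ 0.524 -0.128]
tape 0.0
blue_timer 0.0
spat 0.0
red 0.486
```

```bash
python3 - <<'E'
from h import *
r.move_to([.16,.604,.42],down(1.31));T=snap('top','t12')
t0=cv2.imread('pics/top0.png');t1=T['frame']
for f in(t0,t1):
    h=cv2.cvtColor(f,cv2.COLOR_BGR2HSV);m=cv2.inRange(h,(0,0,60),(179,55,255));M=np.zeros_like(m);M[216:298,330:434]=255;m&=M
    for k in cv2.findContours(m,0,2)[0]:
        if cv2.contourArea(k)<15: continue
        q=np.array([ray(T,*p[0],.02)[:2] for p in k]);print('pliers blob',cv2.contourArea(k),q.min(0).round(3),q.max(0).round(3))
for n,(x,y,w,h) in dict(tape=(290,90,50,60),blue_timer=(345,115,40,40),spat=(165,120,115,45),red=(265,290,50,50)).items():
    print(n,(cv2.absdiff(t0,t1)[y:y+h,x:x+w].max(2)>50).mean().round(3))
st()
E
```

```text
pliers blob 1034.0 [ 0.382 -0.39 ] [ 0.461 -0.154]
pliers blob 1023.5 [ 0.39  -0.382] [ 0.468 -0.156]
tape 0.0
blue_timer 0.0
spat 0.0
red 0.0
t 84.4 p [0.1608 0.6037 0.4201] op 1.002 F [-0.1 -0.9  0.1] q [ 1.21  0.38  0.99 -0.    1.77 -0.09]
```

```bash
python3 -c "
from h import *
order.finish_job()"
```

```text
the job is handed in; nothing more can be done
```

I did every step of the task and handed the job in at about 84 s of the 210 s allowed. `finish_job` gave no verdict, so the result rests on my own checks below.

**What was done**
- I locked the pliers on the tab at about 31 mm over the handles and drew the tray out about 175 mm.
- Only two jars were found, and both were stood on the tray with their labels facing out. One of them was later seen about 5 cm from where I put it. It was still upright and facing out, so I left it.
- I pushed the tray home by the locked pliers until it met the stop, then pinched the release lever until the pliers opened. I dragged them back to the mat and let go there.

**Last checks**
- **Tray:** its front edge was within one pixel (about 2.5 mm) of where it started.
- **Jars:** a side view taken after the push home showed both upright with labels out. A later side view found the lids at the same pixels. About 7% of the pixels in that area differed, and I did not find out why.
- **Pliers:** they lie open on the mat within about 1 cm of where they began, with almost the same outline.
- **Other things:** the tape, both timers and the spatula showed no change.

**Failed checks:** the first final comparison of the red timer and the mat disagreed with the start because the arm was in the way. After I moved the arm clear, it agreed. My last picture check went over the 16-picture limit, so the final checks were numerical only.

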